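# Hook a shaker's retaining spring onto its post

### The job

Draw the spring puller out of its sleeve by its bare shank, set it down on the bench and let go, then take it by the handle. With its pin in the eye of the shaker's loose retaining spring, stretch the spring, bring the hook round the anchor post from the robot's side and ease it fully home without letting it snap. Touch the shaker and spring only with the puller, hold the puller by its handle whenever it stretches the spring, stand it back on the bench clear of the shaker with the pin down, and leave the petri dish and the bottle behind the sleeve where they are.

Things in the scene. Friction and masses are not known exactly. Their poses are not given: they have to be found in the camera images.
- shaker: Fixed bench shaker: white housing, aluminium deck 30 mm above the bench, a tube rack (top 75 mm above the bench) fixed on it behind the spring. Origin at bench level under the spring line; deck from x -47 to +87 mm, y -87 to +107 mm. x+ points to its back fence and rack; the spring's pivot is at y +80, the anchor post at y -60 mm (both x 0).
- spring_pivot (a point): Point on the axis of the steel post that carries the spring's fixed end, at the height of the spring (48 mm above the bench). The spring swings level about this vertical axis and cannot be raised or lowered. Post 9 mm thick, head 13 mm wide, top 58 mm above the bench.
- anchor_post (a point): Point on the axis of the anchor post, at the height of the spring (48 mm above the bench), 140 mm from the pivot. Steel, 9 mm thick, with a 13 mm head whose top is 58 mm above the bench.
- hook_eye (a point): Centre of the round wire eye (14 mm inside, 24 mm outside, wire 5 mm thick, lying level) at the very end of the spring, for the puller's pin: 133 mm from the pivot plus the stretch. It is 19 mm farther from the pivot than hook_seat. 18 mm of air below its centre plane down to the deck.
- hook_seat (a point): Point in the J-shaped wire hook where the post's axis belongs; 114 mm from pivot plus stretch. Its x is outward along the spring, y to the mouth (rack side). Hook 13 mm wide inside; wire 5 mm; straight side at y -9 (x -33 to 3), end bar at x +7, short lip at y +9 to +12 reaching back to x -5. The post enters from the mouth side while it is 12 to 27 mm nearer the pivot than the seat.
- spring_swing (a joint): Swing of the spring about the pivot, rad: 0 points from pivot to anchor post, positive is swung towards the shaker's front (-x, robot's side). Stops -0.12 and 0.7. Light friction: it stays where left. At the start 0.2 to 0.4, on the correct side of the post.
- spring_hook (a joint): Stretch of the spring in m: 0 relaxed, 0.026 with the hook seated on the post, about 0.038 to 0.053 to pass the lip round the post, stop at 0.062. Stiffness 220 N/m, no preload; it springs back if let go.
- sleeve: Fixed aluminium storage sleeve on the bench, 90 mm long, 45 mm wide, 45 mm high with roof and closed far end; inside 37 mm wide and 41 mm high, no floor. Origin at bench level under the middle of its open mouth; it lies from x 0 to +90 mm and its mouth opens to its -x (towards the robot). It hides the puller's handle. Screw ears 3 mm high reach out to 37 mm each side.
- puller: Spring puller, 0.16 kg, standing with its handle's flat underside on the bench. Origin at the centre of the handle's underside, x towards the pin, z up. Grey handle 68 long, 22 wide (y), 34 high, with steel end plates 6 mm thick and 30 wide (whole handle x -39 to +39). At the start it is inside the sleeve but for shank and pin, about 42 mm deep (handle middle), its x along the sleeve's -x.
- puller_pin (a point): Lower tip of the puller's pin, 95 mm ahead of the handle's middle and 1 mm above the handle's underside. The pin is 7 mm thick with a round tip, straight down, 20.5 mm clear below a 14 mm wide boss.
- puller_shank (a point): Middle of the bare steel shank, 64 mm ahead of the handle's middle, 27 mm above its underside: bar 10 x 10 mm, free for 49 mm between the handle's front plate and the boss over the pin.
- dish_a: Bystander: petri dish, 59 mm across, 15 mm high, flat on the bench before the shaker. Origin below its middle.
- bottle_a: Bystander: culture bottle 37 mm across, 118 mm tall, behind the sleeve. Origin below its middle.

How it is judged:
By the outcome, as a careful person would: the job done as asked, in the order asked, and still so for the second after the job is handed in, with the robot touching nothing.
It also fails if it takes over 54 s, if anything falls off the work surface, if the arm or the gripper's body presses on something with over 40 N, if the wrist force passes 120 N, or if a joint passes its speed limit or range.

### The arm

A 6-joint arm with a two-finger parallel gripper is mounted at the origin on a cart in front of the work surface, level with it; the furniture and walls round the work are solid. World frame = base frame: x ahead of the robot, y to its left, z up, the work surface at z = 0. Lengths are in mm, angles in rad, forces in N, time in s.
With the tool pointing down it reaches from about 275 to 1000 mm from the base axis. Payload 8.4 kg.
Tool frame: the origin (TCP) lies between the finger pads; the fingertips stand r.finger_overhang ahead of it and the grasp point (between the pads) is the TCP (r.finger_overhang is the distance from the TCP to the fingertips, in mm); z points along the fingers, y is the line along which they close (so a half turn about z gives the same grasp; the last joint's range is limited). The gripper opens to 85 mm and grips with 20 to 120 N. Pads are 22 mm wide; open, the fingers measure 114 mm over their backs; the gripper's body (76 mm by 85 mm) begins 54 mm behind the grasp point. The pads swing forward as they close: fully open they stand 13 mm farther back than shut.
Start: joints at [-1.281, 0.353, 1.633, -0, 1.155, -0.002], TCP at [179.796, -598.583, 250.281] pointing down, gripper open.
Joint ranges: [-2.63, 2.63], [-0.92, 2.1], [0.06, 2.66], [-1.3, 4.44], [0, 2.69], [-3.02, 3.02]. Speed limits (rad/s): [2.22, 2.22, 2.79, 3.14, 3.14, 3.14].

### API

Orientations are given as [roll, pitch, yaw] about the fixed x, y, z axes, in that order (R = Rz(yaw) Ry(pitch) Rx(roll)).
In Python, from rig import r, cams, sign_off gives the robot as it stands.
- The arm moves only by the shell command python3 -m crank 'ROWS' [FORCE]. ROWS is JSON, a list of rows, each a list of 7 numbers: the shift along the tool's x, y, z in m, then the turn, a rotation vector about the tool's x, y, z in rad, then the closure, from 0 (fully open) to 1 (shut). In form: [[dx, dy, dz, ax, ay, az, gripper], ...]. A call has 1 to 5 rows; each row is the pose to reach, as a shift and turn from the pose commanded when the call began, along the tool's axes at that moment; what a row does not reach only later rows make up. A row lasts 1/10 s, in which the tool goes at most 50 mm and 8.59 degrees, less where a joint would pass 70% of its speed; a pose out of reach is approached as far as the arm can. A call with a gripper value outside its range is refused whole. The fingers move at their own pace and stop on an object; FORCE is the grip in N (left out, the last holds). Time passes only in rows, so rows that repeat a pose let the fingers close. It gives the time, the measured TCP pose, the force, the opening and the grip force at its end, in the units of the state.
- r.sense(): the state, without advancing time (a new reading comes with each control period).
- cams.grab_frame(name): name is "scene" or "top" or "wrist"; returns a dict with "image" (384x512x3 uint8, red, green, blue), "fx", "fy", "cx", "cy" (pixels), "D" ([k1, k2, p1, p2, k3] as OpenCV has them; the pictures are not rectified), "position" and "orientation" of the camera in the world. Camera axes: x right, y down, z forward; pixel columns grow to the right and rows downward; lengths in mm; the calibration is good to about 2 mm. A picture is of the moment at which its call begins. There is no depth.
- sign_off(): hands the job in; it is judged then, once.
The state is a dict: "clock": time; "qpos": joint angles; "qvel": joint speeds; "joint_efforts": joint torques, N m; "eef_pos": TCP position; "tcp_rot": TCP orientation; "contact_force": force on the tool from outside, world axes, zero at the start; "wrist_torque": the same for the moment, N m; "opening": opening from 0.0 (shut) to 1.0 (fully open); "grasp_force": force on a finger pad.
Only numpy, scipy, OpenCV 4.12 (cv2) and the standard library are available. Lean on these libraries where they do the work, as an engineer would, in place of code of your own. Each camera call takes 0.05 s, during which the arm holds its last target. There are 200 camera calls.

## Working session

There is one attempt and no reset: what is moved stays moved. The work goes in short steps, Python scripts to look and compute and a shell command to move; the robot and the scene stay as the last step left them, time stands still between calls to the robot, and variables do not carry over. Pictures are saved under pics/ and viewed, at most 10 in all, crops included, and the job is handed in when it is done.

```bash
ls; mkdir -p pics
python3 - <<'E'
from rig import r,cams
import cv2,numpy as np
s=r.sense();print(s, r.finger_overhang)
for n in("scene","top"):
    f=cams.grab_frame(n);print({k:v for k,v in f.items() if k!="image"})
    cv2.imwrite(f"pics/{n}0.png",cv2.cvtColor(f["image"],cv2.COLOR_RGB2BGR))
E
```

```text
pics
{'clock': 0.0, 'qpos': array([-1.28137928e+00,  3.53629905e-01,  1.63413912e+00,  1.42458470e-05,
        1.15521564e+00, -2.38274804e-03]), 'qvel': array([-4.25197479e-04, -4.09615115e-05, -2.35380234e-03,  2.13276611e-03,
        2.97101353e-04, -6.28922169e-04]), 'joint_efforts': array([-7.11255616e-04, -6.05257130e+01, -3.42072630e+01, -1.22819424e-04,
        9.23430955e-03, -2.06730931e-05]), 'eef_pos': array([ 179.68172186, -598.137574  ,  249.57093283]), 'tcp_rot': array([-3.14020068e+00, -1.63420129e-05,  2.91794021e-01]), 'contact_force': array([ 0.01986927, -0.0808602 ,  0.19492601]), 'wrist_torque': array([-0.05594437,  0.01848508, -0.02962383]), 'grasp_force': 0.0, 'opening': 0.9974921838284498} 19.0
{'fx': 412.3930983555843, 'fy': 412.3930983555843, 'cx': 252.4905894257833, 'cy': 199.84156062965812, 'D': array([-0.06172331,  0.        ,  0.        ,  0.        ,  0.        ]), 'position': array([562.19452167, 540.57885968, 802.24299283]), 'orientation': array([-2.64595803,  0.01331001, -3.04952331])}
{'fx': 356.17000330932535, 'fy': 356.17000330932535, 'cx': 252.42238119118431, 'cy': 191.71376477425338, 'D': array([-0.00153425,  0.        ,  0.        ,  0.        ,  0.        ]), 'position': array([387.81309697, 104.54168501, 984.77786699]), 'orientation': array([-2.91913677e+00, -2.89905378e-03, -1.53995545e+00])}
```

Run:
```python
import cv2,numpy as np
a=cv2.imread("pics/top0.png");cv2.imwrite("pics/top0b.png",cv2.resize(a,(800,600),interpolation=cv2.INTER_CUBIC))
```

```text
(no output)
```

View pics/top0b.png

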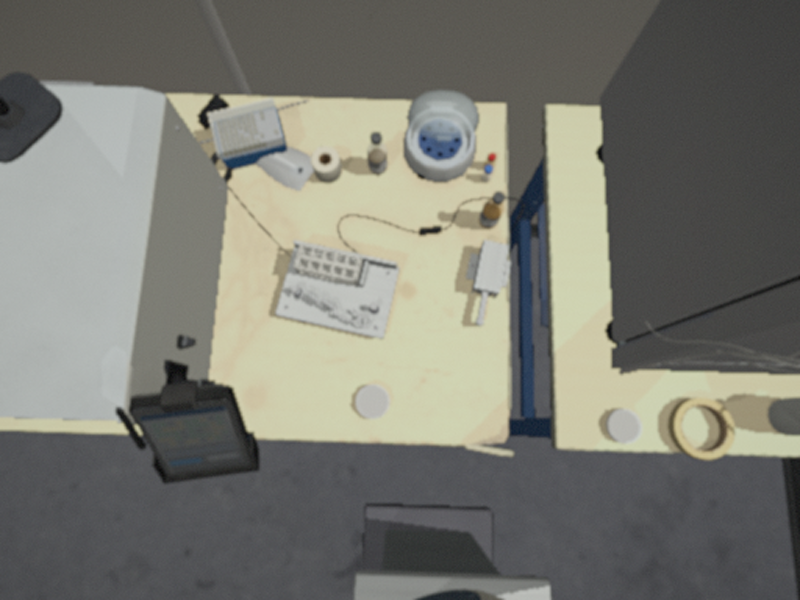

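View pics/scene0.png

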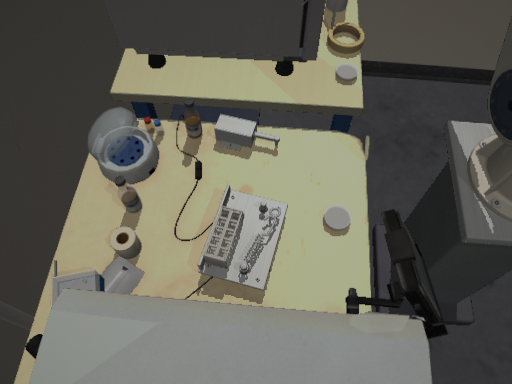

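The top view shows the shaker at about (337,290), the sleeve at (490,265) with the shank down to (478,323), the dish at (371,401) and the bottle at (491,213). In the scene view, the sleeve is at (237,131), the pin at (277,139), the shaker at (245,240) and the dish at (337,219). I'll work out rough positions from these.

```bash
cat > h.py <<'E'
import cv2,numpy as np
from scipy.spatial.transform import Rotation as R
def rays(f,px):
    K=np.array([[f["fx"],0,f["cx"]],[0,f["fy"],f["cy"]],[0,0,1]])
    u=cv2.undistortPoints(np.array(px,float).reshape(-1,1,2),K,np.array(f["D"]))[:,0]
    d=np.c_[u,np.ones(len(u))]
    return d@R.from_euler("xyz",f["orientation"]).as_matrix().T
def at(f,px,z):
    d=rays(f,px);p=np.array(f["position"]);z=np.broadcast_to(z,len(d))
    return p+d*((z-p[2])/d[:,2])[:,None]
def proj(f,P):
    K=np.array([[f["fx"],0,f["cx"]],[0,f["fy"],f["cy"]],[0,0,1]])
    M=R.from_euler("xyz",f["orientation"]).as_matrix().T
    return cv2.projectPoints(np.array(P,float).reshape(-1,1,3),cv2.Rodrigues(M)[0],-M@np.array(f["position"]),K,np.array(f["D"]))[0][:,0]
def crop(im,x0,y0,x1,y1,w,h):
    return cv2.resize(im[y0:y1,x0:x1],(w,h),interpolation=cv2.INTER_CUBIC)
E
python3 - <<'E'
from rig import cams
from h import *
import pickle
for n,px,z in(("top",[(478,323),(485,293),(490,240),(371,401),(491,213),(290,290),(375,310),(381,337)],[27,27,45,15,118,58,58,30]),("scene",[(277,139),(254,136),(219,127),(337,219),(192,130),(244,267),(263,209)],[27,27,45,15,60,58,58])):
    f=cams.grab_frame(n);pickle.dump(f,open(n+".pkl","wb"))
    p=np.array(px)/(1.5625 if n=="top" else 1)
    print(n,at(f,p,z).round())
t=cv2.imread("pics/top0.png");s=cv2.imread("pics/scene0.png")
o=np.zeros((600,800,3),np.uint8)
o[:300,:400]=crop(t,170,145,270,220,400,300); o[:300,400:]=crop(t,280,120,360,180,400,300)
o[300:,:400]=crop(s,190,180,310,270+0,400,300);o[300:,400:]=crop(s,180,95,300,185,400,300)
cv2.imwrite("pics/c1.png",o)
E
```

```text
top [[567. -39.  27.]
 [621. -51.  27.]
 [714. -58.  45.]
 [428. 143.  15.]
 [736. -47. 118.]
 [609. 288.  58.]
 [578. 141.  58.]
 [537. 130.  30.]]
scene [[569. -41.  27.]
 [623. -45.  27.]
 [705. -51.  45.]
 [429. 148.  15.]
 [762. -26.  60.]
 [612. 286.  58.]
 [586. 160.  58.]]
```

View pics/c1.png

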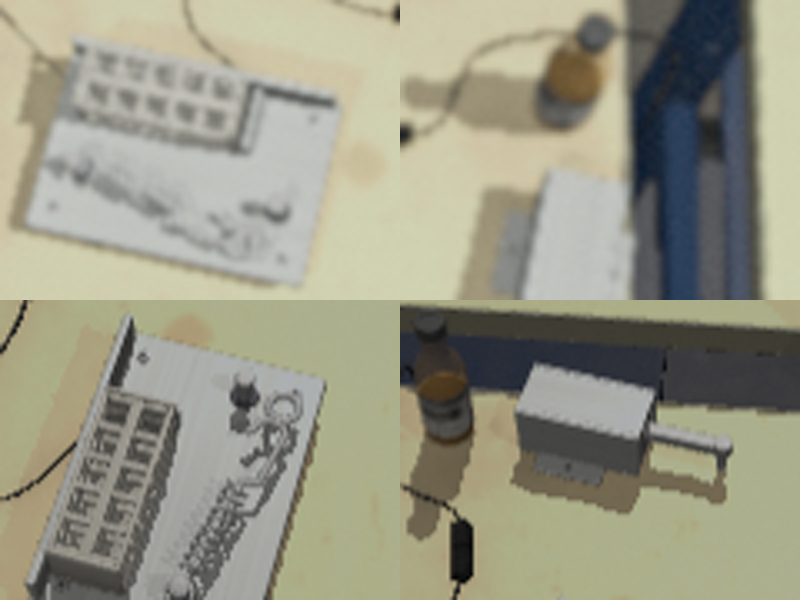

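The crops show, as full-image scene pixels, the anchor head at about (263.5,204), the pivot head (244.6,265), the eye centre (275.5,211.5), the boss (277.5,139) and the pin tip (276.6,146.6). Next I'll refine the positions and check the furniture on the right.

Run:
```python
from h import *
import pickle
s=pickle.load(open("scene.pkl","rb"));t=pickle.load(open("top.pkl","rb"))
print("scene post,pivot,eye,boss,tip,mouth",at(s,[(263.5,204),(244.6,265),(275.5,211.5),(277.5,139),(276.6,146.6),(255,134.6)],[58,58,48,32,1,27]).round())
# top crop1 scale 4 off (170,145): deck corners, post, pivot ; 
T=lambda x,y:(170+x/4,145+y/4)
print("top deck FL?,FR,BR; post,eye",at(t,[T(25,228),T(303,285),T(338,100),T(280,207),T(250,245)],[30,30,30,58,48]).round())
print("monitor feet scene",at(s,[(157,60),(285,68),(300,65),(310,0)],0).round())
print("top right table",at(t,np.array([(605,155),(613,370),(605,330),(550,450),(510,435),(540,160)])/1.5625,0).round())
```

```text
scene post,pivot,eye,boss,tip,mouth [[586. 148.  58.]
 [611. 282.  58.]
 [560. 158.  48.]
 [568. -37.  32.]
 [569. -38.   1.]
 [621. -49.  27.]]
top deck FL?,FR,BR; post,eye [[568. 315.  30.]
 [535. 124.  30.]
 [666. 105.  30.]
 [583. 141.  58.]
 [558. 160.  48.]]
monitor feet scene [[ 915. -304.    0.]
 [ 563. -300.    0.]
 [ 523. -314.    0.]
 [ 501. -596.    0.]]
top right table [[ 909. -289.    0.]
 [ 495. -281.    0.]
 [ 566. -271.    0.]
 [ 355. -166.    0.]
 [ 378.  -98.    0.]
 [ 895. -163.    0.]]
```

```bash
cat > d.py <<'E'
# python3 d.py x y z yaw : tool-frame shift (m) and turn to that pose (tool down)
import sys,numpy as np
from rig import r
from scipy.spatial.transform import Rotation as R
s=r.sense();p=s["eef_pos"];M=R.from_euler("xyz",s["tcp_rot"])
x,y,z,w=map(float,sys.argv[1:5])
N=R.from_euler("xyz",[np.pi,0,w])
print("t",round(s["clock"],2),"at",p.round(1),s["tcp_rot"].round(3),"delta",((M.inv().apply(np.array([x,y,z])-p))/1000).round(4),"turn",(M.inv()*N).as_rotvec().round(4))
E
python3 -m crank '[[0.125,-0.216,0,0,0,-0.7,0],[0.125,-0.216,0,0,0,-0.7,0],[0.125,-0.216,0,0,0,-0.7,0],[0.125,-0.216,0,0,0,-0.7,0],[0.125,-0.216,0,0,0,-0.7,0]]'
python3 d.py 470 -60 250 1.7; python3 d.py 470 -60 250 2.94
```

```text
clock: 0.7
eef_pos: [237.3, -353.8, 250.1]
tcp_rot: [3.141, -0.0, 0.997]
contact_force: [1.5, -0.0, -0.1]
opening: 0.994
grasp_force: 0.0
t 0.7 at [ 237.3 -353.8  250.1] [ 3.141 -0.     0.997] delta [3.73e-01 3.59e-02 2.00e-04] turn [ 2.000e-04 -1.000e-04 -7.029e-01]
t 0.7 at [ 237.3 -353.8  250.1] [ 3.141 -0.     0.997] delta [3.73e-01 3.59e-02 2.00e-04] turn [ 2.0000e-04  0.0000e+00 -1.9429e+00]
```

```bash
python3 -m crank '[[0.249,0.024,0,0,0,-0.7,0],[0.249,0.024,0,0,0,-0.7,0],[0.249,0.024,0,0,0,-0.7,0],[0.249,0.024,0,0,0,-0.7,0],[0.249,0.024,0,0,0,-0.7,0]]' >/dev/null
python3 d.py 500 -40 250 2.94
```

```text
t 1.2 at [ 394.5 -158.8  250.6] [3.141e+00 1.000e-03 1.698e+00] delta [0.1045 0.1196 0.0006] turn [ 3.0000e-04  9.0000e-04 -1.2424e+00]
```

```bash
python3 -m crank '[[0.104,0.12,0,0,0,-0.7,0],[0.104,0.12,0,0,0,-0.7,0],[0.104,0.12,0,0,0,-0.7,0],[0.104,0.12,0,0,0,-0.7,0],[0.104,0.12,0,0,0,-0.7,0]]' >/dev/null
python3 -m crank '[[0,0,0,0,0,-0.54,0],[0,0,0,0,0,-0.54,0],[0,0,0,0,0,-0.54,0],[0,0,0,0,0,-0.54,0],[0,0,0,0,0,-0.54,0]]'
python3 - <<'E'
from rig import cams
import pickle
from h import *
f=cams.grab_frame("wrist");pickle.dump(f,open("w1.pkl","wb"))
print({k:v for k,v in f.items() if k!="image"})
cv2.imwrite("pics/w1.png",cv2.resize(cv2.cvtColor(f["image"],cv2.COLOR_RGB2BGR),(800,600),interpolation=cv2.INTER_CUBIC))
print(proj(f,[(568,-38,32),(586,147,58),(611,282,58),(559,159,48)])*1.5625)
E
```

```text
clock: 2.2
eef_pos: [500.1, -42.8, 250.2]
tcp_rot: [-3.142, -0.0, 2.933]
contact_force: [-1.1, -0.6, -0.1]
opening: 0.997
grasp_force: 0.0
{'fx': 303.1626382833664, 'fy': 303.1626382833664, 'cx': 253.27847085794568, 'cy': 190.50211709254984, 'D': array([-0.0392373,  0.       ,  0.       ,  0.       ,  0.       ]), 'position': array([434.68853837, -28.03060489, 372.7234586 ]), 'orientation': array([ 2.87085435e+00, -1.95496883e-04,  1.36167930e+00])}
[[418.98956687 345.20285597]
 [679.52313618 330.48270438]
 [860.29025322 324.97698566]
 [686.28942322 287.78262111]]
```

View pics/w1.png

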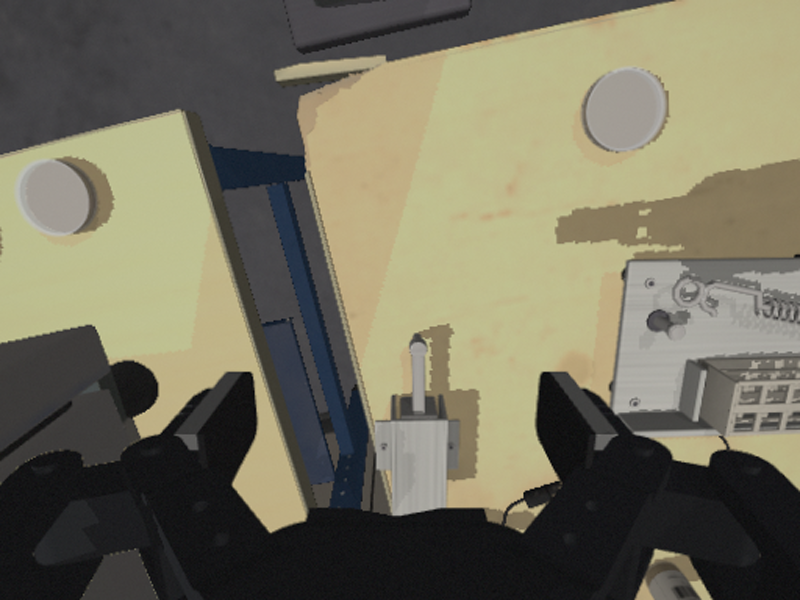

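In the wrist view the boss is at (418,346), the sleeve's front roof edge runs (391,420) to (447,420), and its sides go down to about (391,512) and (445,512). The eye is at (688,291), the anchor head at (676,330) and the dish at (624,110). All of this agrees with the earlier estimates.

```bash
python3 - <<'E'
from h import *
import pickle
f=pickle.load(open("w1.pkl","rb"))
P=at(f,np.array([(418,346),(419,405),(391,420),(447,420),(391,512),(445,512),(688,291),(676,330),(624,110)])/1.5625,[32,32,45,45,45,45,50,58,15])
print(P.round(1)); 
for a,b in((1,0),(4,2),(5,3),(2,3)):
  d=P[b]-P[a];print(np.arctan2(d[1],d[0]),np.hypot(*d[:2]))
E
python3 d.py 598 -44 120 2.94
```

```text
[[568.5 -38.9  32. ]
 [618.1 -47.9  32. ]
 [619.3 -70.9  45. ]
 [628.3 -28.4  45. ]
 [703.2 -89.   45. ]
 [712.6 -45.2  45. ]
 [560.9 159.   50. ]
 [585.1 144.5  58. ]
 [429.3 140.3  15. ]]
2.9614578683939246 50.40030620303961
2.9295338256156525 85.89714038659768
2.944936002451238 85.94943371109795
1.3604379455064513 43.457128348277266
t 2.25 at [500.1 -42.9 250.2] [-3.142 -0.     2.93 ] delta [-0.096   0.0195  0.1302] turn [-0.     -0.0002 -0.0104]
```

```bash
python3 -m crank '[[-0.05,0.01,0.065,0,0,-0.01,0],[-0.0965,0.0205,0.13,0,0,-0.01,0],[-0.0965,0.0205,0.13,0,0,-0.01,0],[-0.0965,0.0205,0.13,0,0,-0.01,0],[-0.0965,0.0205,0.13,0,0,-0.01,0]]'
python3 d.py 599 -45 27.5 2.94
```

```text
clock: 2.75
eef_pos: [598.1, -42.8, 118.3]
tcp_rot: [-3.141, -0.004, 2.94]
contact_force: [-0.3, -0.5, 1.0]
opening: 1.001
grasp_force: 0.0
t 2.75 at [598.1 -42.8 118.3] [-3.141 -0.004  2.94 ] delta [-0.0016 -0.0019  0.0908] turn [-0.0005 -0.0038  0.0001]
```

```bash
python3 -m crank '[[-0.001,-0.002,0.04,0,0,0,0],[-0.001,-0.002,0.08,0,0,0,0],[-0.001,-0.002,0.09,0,0,0,0],[-0.001,-0.002,0.0905,0,0,0,0],[-0.001,-0.002,0.0905,0,0,0,0]]'
python3 -m crank '[[0,0,0,0,0,0,0.5],[0,0,0,0,0,0,0.9],[0,0,0,0,0,0,1],[0,0,0,0,0,0,1],[0,0,0,0,0,0,1]]' 60
python3 -m crank '[[0,0,0,0,0,0,1],[0,0,0,0,0,0,1],[0,0,0,0,0,0,1]]'
```

```text
clock: 3.25
eef_pos: [600.4, -45.2, 32.1]
tcp_rot: [3.141, 0.002, 2.941]
contact_force: [-0.6, 0.0, 0.4]
opening: 1.002
grasp_force: 0.0
clock: 3.75
eef_pos: [599.5, -45.1, 29.9]
tcp_rot: [3.142, 0.0, 2.942]
contact_force: [0.4, -1.0, 0.6]
opening: 0.141
grasp_force: 0.0
clock: 4.05
eef_pos: [599.4, -45.0, 29.9]
tcp_rot: [3.142, -0.0, 2.942]
contact_force: [-1.4, 0.2, 4.6]
opening: 0.096
grasp_force: 58.7
```

```bash
python3 -m crank '[[0,0,-0.002,0,0,0,1],[0.01,0,-0.0025,0,0,0,1],[0.03,0,-0.0025,0,0,0,1],[0.05,0,-0.0025,0,0,0,1],[0.07,0,-0.0025,0,0,0,1]]'
python3 -m crank '[[0.02,0,0,0,0,0,1],[0.04,0,0,0,0,0,1],[0.06,0,0,0,0,0,1],[0.075,0,0,0,0,0,1],[0.08,0,0,0,0,0,1]]'
python3 - <<'E'
from rig import cams
import pickle
from h import *
f=cams.grab_frame("wrist");pickle.dump(f,open("w2.pkl","wb"))
cv2.imwrite("pics/w2.png",cv2.resize(cv2.cvtColor(f["image"],cv2.COLOR_RGB2BGR),(800,600),interpolation=cv2.INTER_CUBIC))
E
```

```text
clock: 4.55
eef_pos: [528.9, -30.9, 31.9]
tcp_rot: [-3.141, -0.001, 2.942]
contact_force: [-0.4, 0.4, -2.0]
opening: 0.1
grasp_force: 58.4
clock: 5.05
eef_pos: [449.5, -15.0, 31.9]
tcp_rot: [-3.141, -0.003, 2.942]
contact_force: [-0.9, -0.1, -2.0]
opening: 0.099
grasp_force: 58.4
```

View pics/w2.png

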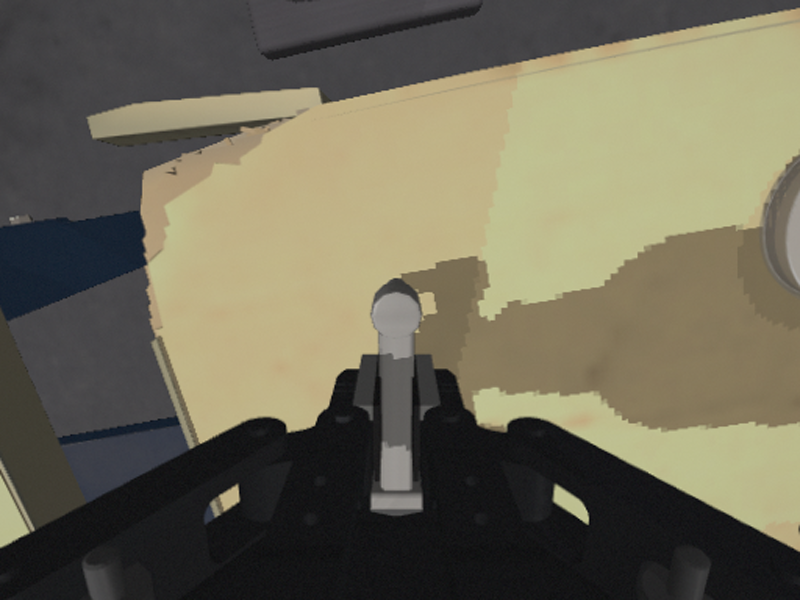

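The puller is out and held: boss at (396,312), handle front plate at (397,500). I'll lower it and release.

```bash
python3 -m crank '[[0,0,0.001,0,0,0,1],[0,0,0.002,0,0,0,1],[0,0,0.0027,0,0,0,1],[0,0,0.0027,0,0,0,1]]'
python3 -m crank '[[0,0,0,0,0,0,0.5],[0,0,0,0,0,0,0],[0,0,0,0,0,0,0],[0,0,0,0,0,0,0],[0,0,0,0,0,0,0]]'
python3 -m crank '[[0,0,-0.03,0,0,0,0],[0,0,-0.07,0,0,0,0],[0,0,-0.1,0,0,0,0],[-0.03,0,-0.12,0,0,0,0],[-0.064,0,-0.12,0,0,0,0]]'
python3 -m crank '[[0,0,0,0,0,0,0],[0,0,0,0,0,0,0]]'
python3 - <<'E'
from rig import cams
import pickle
from h import *
f=cams.grab_frame("wrist");pickle.dump(f,open("w3.pkl","wb"))
cv2.imwrite("pics/w3.png",cv2.resize(cv2.cvtColor(f["image"],cv2.COLOR_RGB2BGR),(800,600),interpolation=cv2.INTER_CUBIC))
E
```

```text
clock: 5.5
eef_pos: [453.3, -15.4, 29.8]
tcp_rot: [3.141, 0.001, 2.942]
contact_force: [-1.5, 0.6, 6.5]
opening: 0.099
grasp_force: 59.5
clock: 6.0
eef_pos: [452.4, -15.3, 29.5]
tcp_rot: [3.142, -0.0, 2.942]
contact_force: [-0.5, -0.3, 0.0]
opening: 0.94
grasp_force: 0.0
clock: 6.5
eef_pos: [516.9, -28.1, 152.9]
tcp_rot: [3.141, 0.005, 2.942]
contact_force: [0.4, 0.4, 0.2]
opening: 0.999
grasp_force: 0.0
clock: 6.7
eef_pos: [515.0, -28.1, 149.3]
tcp_rot: [-3.142, -0.001, 2.942]
contact_force: [-0.7, -0.8, -0.4]
opening: 1.005
grasp_force: 0.0
```

View pics/w3.png

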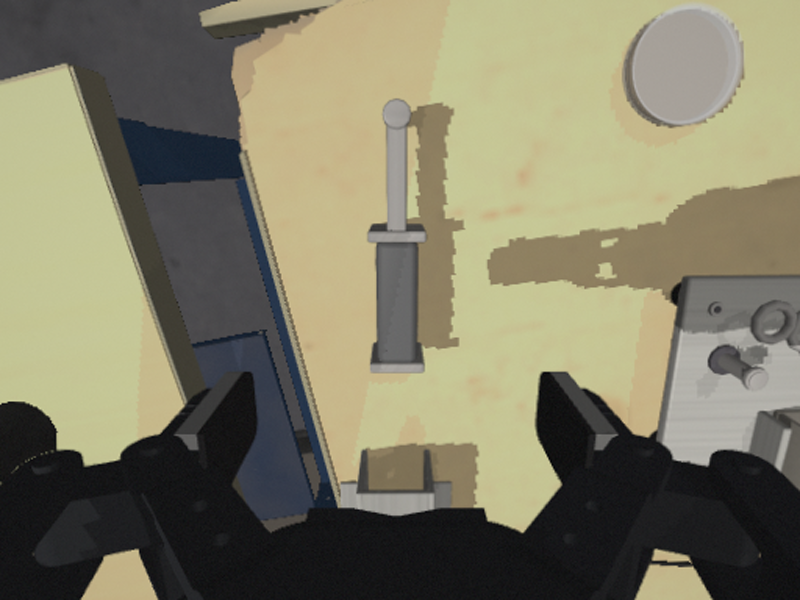

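The puller stands upright and alone: boss (397,114), front plate (397,236), rear plate (397,366). The anchor head is at (757,379) and the eye at (775,321).

```bash
python3 - <<'E'
from h import *
import pickle
f=pickle.load(open("w3.pkl","rb"))
P=at(f,np.array([(397,114),(397,236),(397,366),(757,379),(775,321)])/1.5625,[34,34,34,58,50])
print(P.round(1)); m=(P[1]+P[2])/2;print(m)
d=P[0]-m;print(np.arctan2(d[1],d[0]),np.hypot(*d[:2]))
E
python3 d.py 515 -28 24 2.942
```

```text
[[425.9  -8.4  34. ]
 [482.7 -19.9  34. ]
 [552.  -33.9  34. ]
 [585.7 144.8  58. ]
 [560.  159.7  50. ]]
[517.30855333 -26.91319064  34.        ]
2.941632893363321 93.30730060216892
t 6.75 at [514.  -27.9 149. ] [-3.141e+00 -2.000e-03  2.942e+00] delta [-0.0012  0.0002  0.125 ] turn [-0.0002 -0.0019 -0.0004]
```

```bash
python3 -m crank '[[-0.003,0.001,0.045,0,0,0,0],[-0.003,0.001,0.09,0,0,0,0],[-0.003,0.001,0.115,0,0,0,0],[-0.003,0.001,0.124,0,0,0,0],[-0.003,0.001,0.124,0,0,0,0]]'
python3 -m crank '[[0,0,0,0,0,0,0.4],[0,0,0,0,0,0,0.8],[0,0,0,0,0,0,1],[0,0,0,0,0,0,1],[0,0,0,0,0,0,1]]' 80
python3 -m crank '[[0,0,0,0,0,0,1],[0,0,0,0,0,0,1]]'
python3 d.py 516 -27 24 2.942
```

```text
clock: 7.25
eef_pos: [516.6, -27.4, 24.6]
tcp_rot: [-3.141, -0.003, 2.942]
contact_force: [0.3, 0.0, 1.1]
opening: 0.998
grasp_force: 0.0
clock: 7.75
eef_pos: [518.9, -27.6, 26.6]
tcp_rot: [3.141, 0.001, 2.942]
contact_force: [-1.0, -0.4, 9.3]
opening: 0.245
grasp_force: 78.9
clock: 7.95
eef_pos: [518.9, -27.7, 26.6]
tcp_rot: [3.141, 0.001, 2.942]
contact_force: [-1.5, 0.8, 9.5]
opening: 0.239
grasp_force: 78.9
t 7.95 at [518.9 -27.7  26.6] [3.141e+00 1.000e-03 2.942e+00] delta [0.0029 0.0001 0.0026] turn [ 0.0002  0.0013 -0.0002]
```

```bash
python3 -m crank '[[0,0,-0.02,0,0,0,1],[0,0,-0.05,0,0,0,1],[0,0,-0.09,0,0,0.13,1],[0,0,-0.09,0,0,0.26,1],[0,0,-0.09,0,0,0.4,1]]'
python3 -m crank '[[0,0,0,0,0,0.14,1],[0,0,0,0,0,0.28,1],[0,0,0,0,0,0.42,1],[0,0,0,0,0,0.56,1],[0,0,0,0,0,0.7,1]]'
python3 d.py 543 60 115 1.387
```

```text
clock: 8.45
eef_pos: [519.1, -27.7, 117.2]
tcp_rot: [3.14, 0.002, 2.536]
contact_force: [-0.9, -0.5, -2.0]
opening: 0.243
grasp_force: 78.5
clock: 8.95
eef_pos: [518.0, -27.6, 115.6]
tcp_rot: [-3.141, -0.0, 1.836]
contact_force: [-0.1, -0.2, -1.9]
opening: 0.243
grasp_force: 78.5
t 8.95 at [518.  -27.6 115.6] [-3.141 -0.     1.836] delta [0.078  0.0471 0.0006] turn [-2.000e-04 -0.000e+00  4.491e-01]
```

```bash
python3 -m crank '[[0.02,0.012,0,0,0,0.12,1],[0.04,0.024,0,0,0,0.24,1],[0.06,0.036,0,0,0,0.36,1],[0.078,0.047,0,0,0,0.45,1],[0.078,0.047,0,0,0,0.45,1]]'
python3 -m crank '[[0,0,0.008,0,0,0,1],[0,0,0.008,0,0,0,1],[0,0,0.008,0,0,0,1]]'
python3 - <<'E'
from rig import cams,r
import pickle
from h import *
f=cams.grab_frame("wrist");f["tcp"]=r.sense()["eef_pos"];f["rot"]=r.sense()["tcp_rot"];pickle.dump(f,open("w4.pkl","wb"))
print(f["tcp"],f["rot"],f["position"],f["orientation"])
im=cv2.cvtColor(f["image"],cv2.COLOR_RGB2BGR)
cv2.imwrite("pics/w4.png",cv2.resize(im,(800,600),interpolation=cv2.INTER_CUBIC))
E
```

```text
clock: 9.45
eef_pos: [543.3, 62.0, 115.7]
tcp_rot: [3.141, -0.001, 1.391]
contact_force: [0.8, 0.3, -2.3]
opening: 0.244
grasp_force: 78.5
clock: 9.75
eef_pos: [542.0, 59.3, 107.1]
tcp_rot: [-3.14, 0.001, 1.392]
contact_force: [-0.2, 0.3, -1.5]
opening: 0.244
grasp_force: 78.5
[542.25233895  59.40525629 107.2992475 ] [-3.14081715e+00  3.17467367e-04  1.39160117e+00] [555.19851948 126.90674789 229.5604433 ] [ 2.86999596e+00  1.64592953e-03 -1.79521212e-01]
```

View pics/w4.png

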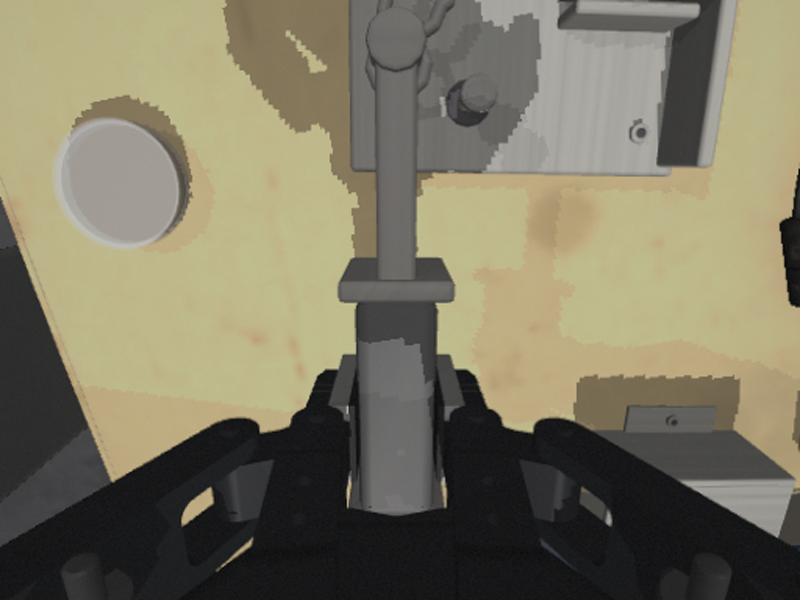

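In this view the boss is at (397,38), with the ring just beneath it (outer edges at columns 368 and 431). The anchor head is at (477,93).

Run:
```python
from h import *
import pickle
f=pickle.load(open("w4.pkl","rb"))
print(proj(f,[(560,159.5,48),(585.5,144.7,58),(584.8,145,48)])*1.5625)
P=at(f,np.array([(397,38),(477,93),(399.5,60),(399.5,80)])/1.5625,[113,58,48,48])
print(P.round(1)); y=f["rot"][2]
print("pin est",f["tcp"][:2]+95*np.array([np.cos(y),np.sin(y)]))
# top cam pivot/eye view
```

```text
[[393.49624207  70.367336  ]
 [475.23950098  96.59348751]
 [468.73011112 100.01043267]]
[[560.3 154.3 113. ]
 [586.2 145.7  58. ]
 [562.7 162.5  48. ]
 [561.5 156.   48. ]]
pin est [559.18491794 152.88406549]
```

```bash
python3 -m crank '[[0.0065,0,0.01,0,0,0,1],[0.0065,0,0.02,0,0,0,1],[0.0065,0,0.026,0,0,0,1],[0.0065,0,0.026,0,0,0,1],[0.0065,0,0.026,0,0,0,1]]'
python3 - <<'E'
from rig import cams,r
import pickle
from h import *
s=r.sense();print(s["eef_pos"])
o=np.zeros((600,800,3),np.uint8)
for i,n in enumerate(("scene","top")):
    f=cams.grab_frame(n);im=cv2.cvtColor(f["image"],cv2.COLOR_RGB2BGR)
    x,y=proj(f,[(561,160,50)])[0].astype(int);print(n,x,y)
    o[:,i*400:i*400+400]=crop(im,x-20,y-30,x+20,y+30,400,600)
cv2.imwrite("pics/c5.png",o)
E
```

```text
clock: 10.3
eef_pos: [543.6, 66.5, 81.2]
tcp_rot: [-3.141, 0.0, 1.392]
contact_force: [0.2, 0.4, -1.8]
opening: 0.242
grasp_force: 78.6
[543.64023854  66.47095674  81.20739199]
scene 275 211
top 232 205
```

View pics/c5.png

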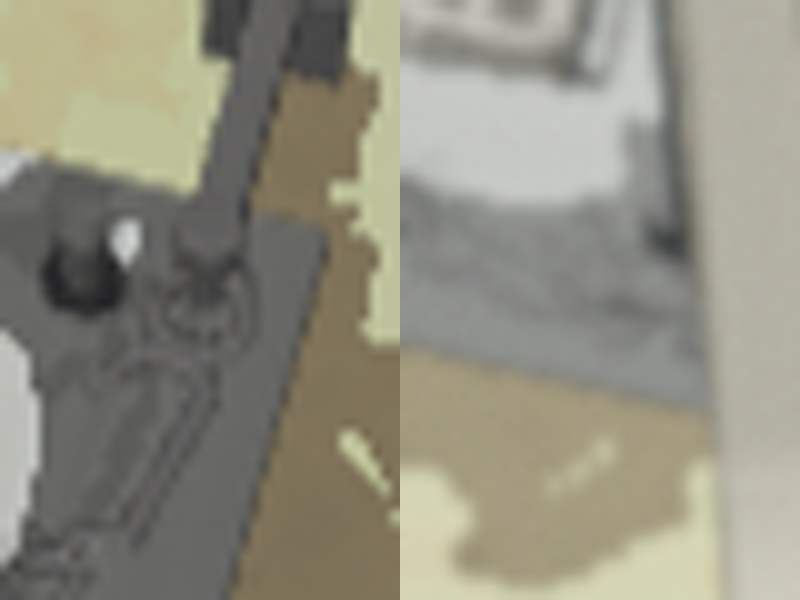

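The scene crop shows the ring centred at about (208,308) and the pin hanging over it with its tip near (207,293), just inside the ring. The top view is blocked by the arm.

Run:
```python
from h import *
import pickle
f=pickle.load(open("scene.pkl","rb"))
print("pred",(proj(f,[(560.5,160,55.6),(560.5,160,48),(561.5,160.2,48),(560.5,160,76)])-[255,181])*10)
print(at(f,[(275.8,211.8),(275.7,210.3)],[48,55.6]))
```

```text
pred [[204.65639106 294.90522041]
 [203.32676022 311.73251685]
 [198.380194   312.23177783]
 [208.33043626 248.37543962]]
[[559.60393234 159.06600938  48.        ]
 [560.05478066 159.52695406  55.6       ]]
```

Pin and eye agree within 1 mm, so I'll lower in steps and watch the force.

```bash
python3 -m crank '[[0,0,0.003,0,0,0,1],[0,0,0.006,0,0,0,1],[0,0,0.009,0,0,0,1],[0,0,0.009,0,0,0,1]]'
python3 -m crank '[[0,0,0.003,0,0,0,1],[0,0,0.006,0,0,0,1],[0,0,0.008,0,0,0,1],[0,0,0.008,0,0,0,1],[0,0,0.008,0,0,0,1]]'
```

```text
clock: 10.8
eef_pos: [543.5, 66.5, 72.1]
tcp_rot: [-3.141, 0.0, 1.392]
contact_force: [-0.8, 0.6, -1.7]
opening: 0.242
grasp_force: 78.6
clock: 11.3
eef_pos: [543.8, 66.5, 64.5]
tcp_rot: [-3.141, 0.0, 1.392]
contact_force: [0.2, -0.5, -1.4]
opening: 0.24
grasp_force: 78.6
```

```bash
python3 -m crank '[[-0.005,-0.001,0,0,0,0,1],[-0.01,-0.0023,0,0,0,0,1],[-0.015,-0.0035,0,0,0,0,1],[-0.02,-0.0046,0,0,0,0,1],[-0.02,-0.0046,0,0,0,0,1]]'
python3 -m crank '[[-0.006,-0.0014,0,0,0,0,1],[-0.012,-0.0028,0,0,0,0,1],[-0.018,-0.0042,0,0,0,0,1],[-0.018,-0.0042,0,0,0,0,1]]'
```

```text
clock: 11.8
eef_pos: [535.7, 47.2, 64.7]
tcp_rot: [3.141, -0.0, 1.391]
contact_force: [0.9, 3.3, -2.0]
opening: 0.244
grasp_force: 78.5
clock: 12.2
eef_pos: [528.9, 30.8, 64.8]
tcp_rot: [3.14, -0.001, 1.391]
contact_force: [3.2, 6.7, -3.0]
opening: 0.241
grasp_force: 78.5
```

```bash
python3 -m crank '[[-0.0055,-0.0012,0,0,0,0,1],[-0.0111,-0.0024,0,0,0,0,1],[-0.0125,0.004,0,0,0,0,1],[-0.0135,0.0105,0,0,0,0,1],[-0.0141,0.0169,0,0,0,0,1]]'
python3 -m crank '[[-0.0004,0.0045,0,0,0,0,1],[-0.0008,0.009,0,0,0,0,1],[-0.0008,0.009,0,0,0,0,1]]'
python3 - <<'E'
from rig import cams,r
from h import *
s=r.sense();print(s["eef_pos"])
o=np.zeros((600,800,3),np.uint8)
f=cams.grab_frame("scene");im=cv2.cvtColor(f["image"],cv2.COLOR_RGB2BGR)
x,y=proj(f,[(585,140,50)])[0].astype(int);print(x,y)
o=crop(im,x-30,y-22,x+30,y+23,800,600)
cv2.imwrite("pics/c6.png",o)
E
```

```text
clock: 12.7
eef_pos: [543.6, 14.6, 64.9]
tcp_rot: [3.14, -0.002, 1.391]
contact_force: [3.2, 9.5, -3.4]
opening: 0.242
grasp_force: 78.4
clock: 13.0
eef_pos: [552.5, 12.3, 64.8]
tcp_rot: [3.14, -0.002, 1.391]
contact_force: [2.8, 10.1, -2.9]
opening: 0.24
grasp_force: 78.5
[552.50242225  12.33133594  64.81247887]
264 202
```

View pics/c6.png

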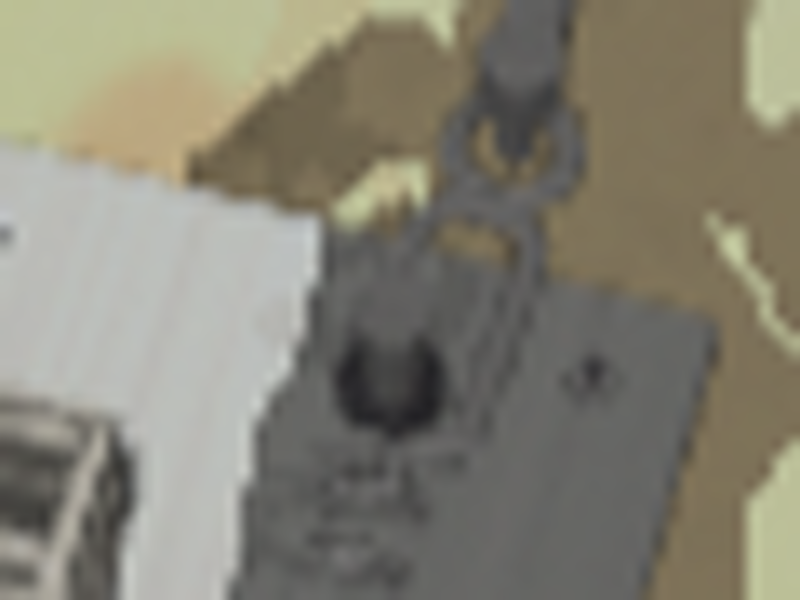

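The scene crop shows the pin in the eye at (515,150) and the hook stretched past the post (head at about (390,350)), on the robot's side with its lip clear. I'll swing it in.

```bash
python3 -m crank '[[-0.0005,0.003,0,0,0,0,1],[-0.0008,0.006,0,0,0,0,1],[-0.001,0.0087,0,0,0,0,1],[-0.001,0.0087,0,0,0,0,1]]'
python3 -c "from rig import r;s=r.sense();print(s['contact_force'],s['wrist_torque'])"
```

```text
clock: 13.45
eef_pos: [560.4, 9.9, 64.7]
tcp_rot: [3.141, -0.002, 1.391]
contact_force: [2.1, 9.2, -1.8]
opening: 0.247
grasp_force: 78.5
[ 2.1263991   9.21533601 -1.75439892] [ 1.58690039 -0.32017262 -0.01916673]
```

```bash
python3 -m crank '[[0.001,0.0005,0,0,0,0,1],[0.003,0.0007,0,0,0,0,1],[0.005,0.0007,0,0,0,0,1],[0.005,0.0007,0,0,0,0,1]]'
python3 -m crank '[[0.002,0,0,0,0,0,1],[0.004,0,0,0,0,0,1],[0.005,0,0,0,0,0,1],[0.005,0,0,0,0,0,1]]'
python3 -m crank '[[0.0015,0,0,0,0,0,1],[0.003,0,0,0,0,0,1],[0.004,0,0,0,0,0,1],[0.004,0,0,0,0,0,1]]'
```

```text
clock: 13.85
eef_pos: [561.6, 14.8, 64.7]
tcp_rot: [3.141, -0.002, 1.391]
contact_force: [2.1, 7.7, -2.1]
opening: 0.245
grasp_force: 78.5
clock: 14.25
eef_pos: [562.4, 19.6, 64.7]
tcp_rot: [3.141, -0.001, 1.392]
contact_force: [0.3, 8.3, -2.3]
opening: 0.245
grasp_force: 78.5
clock: 14.65
eef_pos: [563.0, 23.3, 64.7]
tcp_rot: [3.141, -0.001, 1.392]
contact_force: [1.7, 7.7, -1.4]
opening: 0.242
grasp_force: 78.5
```

```bash
python3 -m crank '[[0.001,0,0,0,0,0,1],[0.002,0,0,0,0,0,1],[0.003,0,0,0,0,0,1],[0.003,0,0,0,0,0,1]]'
python3 -m crank '[[0.001,0,0,0,0,0,1],[0.002,0,0,0,0,0,1],[0.003,0,0,0,0,0,1],[0.003,0,0,0,0,0,1]]'
python3 -m crank '[[0.001,0,0,0,0,0,1],[0.002,0,0,0,0,0,1],[0.003,0,0,0,0,0,1],[0.003,0,0,0,0,0,1]]'
```

```text
clock: 15.05
eef_pos: [563.5, 26.2, 64.6]
tcp_rot: [3.141, -0.001, 1.392]
contact_force: [0.5, 6.8, -2.9]
opening: 0.243
grasp_force: 78.5
clock: 15.45
eef_pos: [564.0, 28.9, 64.6]
tcp_rot: [3.141, -0.001, 1.392]
contact_force: [0.7, 6.5, -2.4]
opening: 0.24
grasp_force: 78.5
clock: 15.85
eef_pos: [564.2, 31.2, 64.5]
tcp_rot: [-3.141, 0.0, 1.392]
contact_force: [0.8, 0.1, -1.9]
opening: 0.247
grasp_force: 78.6
```

The pull vanished at about the seated radius, so the post now carries the spring. I'll centre the pin and lift out.

```bash
python3 -m crank '[[0.001,0,0,0,0,0,1],[0.0018,0,0,0,0,0,1],[0.0018,0,0,0,0,0,1]]'
python3 -m crank '[[0.0018,0,-0.004,0,0,0,1],[0.0018,0,-0.008,0,0,0,1],[0.0018,0,-0.013,0,0,0,1],[0.0018,0,-0.02,0,0,0,1],[0.0018,0,-0.03,0,0,0,1]]' 
python3 d.py 500 -20 100 1.39
```

```text
clock: 16.15
eef_pos: [564.7, 33.2, 64.6]
tcp_rot: [-3.142, 0.0, 1.392]
contact_force: [0.2, -0.1, -2.4]
opening: 0.244
grasp_force: 78.6
clock: 16.65
eef_pos: [564.8, 34.9, 95.1]
tcp_rot: [-3.141, 0.0, 1.392]
contact_force: [0.4, 1.2, -1.9]
opening: 0.239
grasp_force: 78.6
t 16.65 at [564.8  34.9  95.1] [-3.141  0.     1.392] delta [-0.0656 -0.054  -0.0049] turn [-0.0004  0.0001  0.0018]
```

```bash
python3 -m crank '[[-0.02,0,-0.01,0,0,0,1],[-0.045,-0.03,-0.01,0,0,0,1],[-0.069,-0.06,-0.01,0,0,0,1],[-0.069,-0.074,-0.01,0,0,0,1],[-0.069,-0.074,-0.01,0,0,0,1]]'
python3 - <<'E'
from rig import cams,r
from h import *
s=r.sense();print(s["eef_pos"])
f=cams.grab_frame("scene");im=cv2.cvtColor(f["image"],cv2.COLOR_RGB2BGR)
x,y=proj(f,[(590,170,50)])[0].astype(int);print(x,y)
cv2.imwrite("pics/c7.png",crop(im,x-30,y-22,x+30,y+23,800,600))
E
```

```text
clock: 17.15
eef_pos: [478.2, -19.9, 105.1]
tcp_rot: [-3.141, -0.0, 1.391]
contact_force: [-0.3, -0.4, -2.0]
opening: 0.241
grasp_force: 78.9
[478.16477233 -19.85309326 105.09532056]
260 215
```

View pics/c7.png

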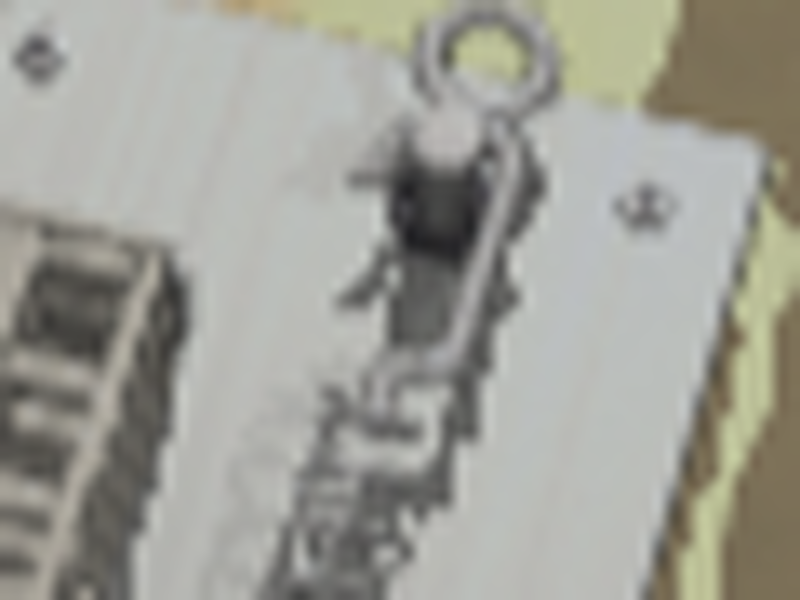

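The eye is at (487,58), the post head at (445,130) sits inside the hook's end, and the straight side runs along the robot's side. So the hook is on the post. I'll set the puller down and check the eye radius numerically.

```bash
python3 -m crank '[[0,0,0.03,0,0,0,1],[0,0,0.055,0,0,0,1],[0,0,0.07,0,0,0,1],[0,0,0.075,0,0,0,1],[0,0,0.075,0,0,0,1]]'
python3 -m crank '[[0,0,0.001,0,0,0,1],[0,0,0.002,0,0,0,1],[0,0,0.003,0,0,0,1],[0,0,0.0037,0,0,0,1],[0,0,0.0037,0,0,0,1]]'
python3 - <<'E'
from h import *
import pickle
f=pickle.load(open("scene.pkl","rb"));print(at(f,[(230+487/13.33-.5,193+58/13.33-.5),(230+445/13.33-.5,193+130/13.33-.5)],[48,58]),"expected eye ~582,126.4; post 585.5,145")
E
```

```text
clock: 17.7
eef_pos: [480.9, -19.4, 29.3]
tcp_rot: [-3.142, -0.0, 1.392]
contact_force: [0.7, 0.8, -2.1]
opening: 0.236
grasp_force: 78.9
clock: 18.2
eef_pos: [480.4, -19.8, 26.6]
tcp_rot: [3.141, -0.0, 1.392]
contact_force: [-1.7, -0.1, 4.7]
opening: 0.247
grasp_force: 79.9
[[582.17656224 125.95386939  48.        ]
 [587.36620524 144.56337672  58.        ]] expected eye ~582,126.4; post 585.5,145
```

The eye is where a seated hook puts it, and the puller is on the bench. I'll release and back away.

```bash
python3 -m crank '[[0,0,0,0,0,0,0.5],[0,0,0,0,0,0,0],[0,0,0,0,0,0,0],[0,0,0,0,0,0,0],[0,0,0,0,0,0,0]]'
python3 -m crank '[[0,0,-0.02,0,0,0,0],[0,0,-0.06,0,0,0,0],[0,0,-0.11,0,0,0,0],[0,0,-0.16,0,0,0,0],[0,0,-0.18,0,0,0,0]]'
python3 -m crank '[[0,0,0,0,0,0,0],[0,0,0,0,0,0,0],[0,0,0,0,0,0,0]]'
python3 - <<'E'
from rig import cams
from h import *
f=cams.grab_frame("wrist");im=cv2.cvtColor(f["image"],cv2.COLOR_RGB2BGR)
cv2.imwrite("pics/w8.png",im)
s=cams.grab_frame("scene");import pickle
a=pickle.load(open("scene.pkl","rb"))["image"].astype(int);b=s["image"].astype(int)
for n,P in(("dish",(429,142,8)),("bottle",(745,-40,60)),("eye",(582,126,48))):
    x,y=proj(s,[P])[0].astype(int);print(n,abs(a-b)[y-12:y+12,x-12:x+12].mean())
E
```

```text
clock: 18.7
eef_pos: [479.9, -19.8, 25.8]
tcp_rot: [-3.142, 0.0, 1.392]
contact_force: [-0.3, -0.0, -0.5]
opening: 0.996
grasp_force: 0.0
clock: 19.2
eef_pos: [481.8, -19.9, 210.4]
tcp_rot: [3.136, -0.001, 1.392]
contact_force: [0.3, 0.2, -0.4]
opening: 0.998
grasp_force: 0.0
clock: 19.5
eef_pos: [478.9, -19.8, 204.4]
tcp_rot: [-3.139, 0.0, 1.392]
contact_force: [-0.0, 0.1, 0.3]
opening: 1.003
grasp_force: 0.0
dish 8.537037037037036
bottle 5.097800925925926
eye 17.33101851851852
```

View pics/w8.png

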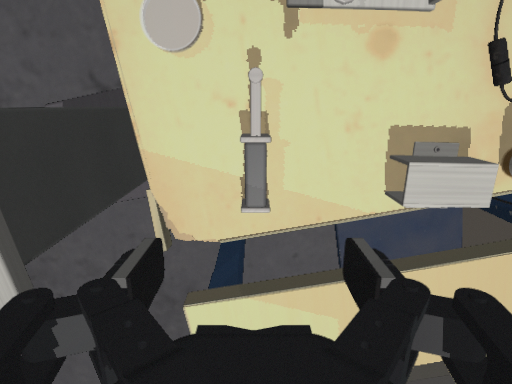

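The wrist view shows the puller standing on the bench, boss at (256,75) and handle at (256,175), clear of the shaker. The dish is where it was. I'll hand in now.

```bash
python3 -c "
from rig import sign_off
print(sign_off())"
```

```text
the job is handed in; nothing more can be done
None
```

The job is handed in at about 19.6 s: the spring was eased home on the anchor post with no snap seen in the force readings, the puller stands released on the bench clear of the shaker, and the dish and bottle look undisturbed; I viewed 11 pictures, one over the limit of 10.

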